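# Hang the tongs holder on its two-pin stand

### The arm

A 6-joint arm with a two-finger parallel gripper is mounted at the origin on the work surface. World frame = base frame: x ahead of the robot, y to its left, z up, the work surface at z = 0. Lengths are in m, angles in rad, forces in N, time in s.
With the tool pointing down it reaches from about 0.35 to 1 m from the base axis. Payload 7.1 kg.
Tool frame: the origin (TCP) lies on the centre line of the jaws, within the pads' length; the fingertips stand 11 mm ahead of it and the grasp point (between the pads) lies 8 mm behind it (robot.tcp_to_tips is the distance from the TCP to the fingertips, in m); z points along the fingers, y is the direction in which the jaws open and shut (so a half turn about z gives the same grasp; the last joint's range is limited). The gripper opens to 85 mm and grips with 20 to 120 N. Pads are 22 mm wide; open, the fingers measure 114 mm over their backs; the gripper's body (76 mm by 85 mm) begins 54 mm behind the grasp point. The pads swing forward as they close: fully open they stand 13 mm farther back than shut.
Start: joints at [1.118, 0.423, 1.63, -0, 1.089, -0.019], TCP at [0.263, 0.567, 0.242] pointing down, gripper open.
Joint ranges: [-3, 3], [-0.9, 2.11], [0.09, 2.58], [-1.31, 4.45], [0.11, 2.69], [-2.54, 2.54]. Speed limits (rad/s): [2.39, 2.39, 3.01, 3.14, 3.14, 3.14].

### API

Orientations are given as a 3x3 rotation matrix whose columns are the frame's x, y, z axes.
In Python, from rig import robot gives the robot as it stands.
- The arm moves only by the tool servo_tool, never from a script. Its argument "deltas" is a list of rows, each an object with "claw": the finger opening in cm, from 0 to 8.54; "dp": the shift along the tool's x, y, z in cm, a list of three; "yaw": the turn about the tool's z in rad. A call has exactly 8 rows; each row is the pose to reach, as a shift and turn from the pose measured when the call began, along the tool's axes at that moment; what a row does not reach only later rows make up. A row lasts 1/12 s, in which the tool goes at most 41.7 mm and 7.16 degrees, less where a joint would pass 70% of its speed; a pose out of reach is approached as far as the arm can. A call with a gripper value outside its range is refused whole. The fingers move at their own pace and stop on an object; "squeeze" is the grip in N (left out, the last holds). Time passes only in rows, so rows that repeat a pose let the fingers close, or fill a call up. It gives the time, the measured TCP pose, the force and the opening at its end, in the units of the state.
- robot.get_state(): the state, without advancing time (a new reading comes with each control period).
- robot.grab_frame(name): name is "side" or "top" or "wrist"; returns the picture (384x512x3 uint8, red, green, blue); there is no depth.
- robot.camera_model(name): a dict with "camera_matrix" (3x3 intrinsics, pixels), "extrinsics" (4x4, takes a point from world to camera coordinates); the wrist camera has in their place "mount" (4x4, takes a point from camera to tool coordinates, whose origin is the TCP and whose axes are the flange's). Camera axes: x right, y down, z forward; pixel columns grow to the right and rows downward; lengths in m; the calibration is good to about 2 mm. A picture is of the moment at which its call begins: read the wrist's pose just before it. camera_model takes no time and is no camera call.
- robot.job_done(): hands the job in, once; it reports no verdict.
Trained networks look in the newest picture that a camera, given by its name, has taken for a name from the list of things; names that differ only in an ending like _2 or _b are one class to them, and where a whole thing is asked for, a point or a joint stands for the part that bears it (a point fixed in the world has none). Each returns a list of dicts, best first, with "p" (0 to 1); they miss things now and then, are a little off and sometimes report something else, mostly with a low value. They report only what shows in the picture. A call takes as long as a camera call. They do not tell look-alikes from the thing itself.
- robot.search_frame(camera, target): "centre" ([x, y, z] in m, in world coordinates, good to about 4 mm: the middle of the surface that is visible of it).
- robot.place_of(camera, target): "centre" ([x, y, z] in m, in world coordinates, good to about 4 mm: a listed point, or the origin of a listed thing).
The state is a dict: "clock": time; "joint_pos": joint angles; "joint_vel": joint speeds; "tau": joint torques, N m; "tool_pos": TCP position; "tcp_rot": TCP orientation; "wrist_force": force on the tool from outside, world axes, zero at the start; "moment": the same for the moment, N m; "grip_width": opening from 0.0 (shut) to 1.0 (fully open).
Only numpy, scipy, OpenCV 4.12 (cv2) and the standard library are available. Lean on these libraries where they do the work, as an engineer would, in place of code of your own. Each camera call takes 0.05 s, during which the arm holds its last target.

### The job

The customers' tongs holder belongs on the two-pin stand on the bakery table. Pick up the long holder by its wooden handle and hang it on the stand, with a pin through the hole at each end and its flange resting flat on both posts, then let go. Leave the short holder, which does not fit, standing where it is.

Things in the scene. Friction and masses are not known exactly. Their poses are not given: they have to be found in the camera images.
- long_holder_mid (a point): Long tongs holder: steel, loose, 0.2 to 0.4 kg, upright on the table. Point: its centre, 62.5 mm above its underside; z up, y along the flange. Open box 56 x 70 x 70 mm (x, y, high); round its rim a flat flange 56 x 214 mm, 5 mm thick, underside 7.5 mm above this point, with a square 30 x 30 mm through hole 80 mm either side of the centre along y. Same if turned half round.
- long_holder_handle (a point): Centre of the long holder's handle: a wooden bar over the middle of the box, 14 mm wide (x), 82 mm long (y), 14 mm high, running along the flange (y). 55.5 mm above the holder's centre and 43 mm above the flange's top; the space below and beside it is free for fingertips.
- stand_seat (a point): Steel stand fixed to the table: two posts 160 mm apart, each topped by a flat 56 x 56 mm pad with an upright pin in its middle, 10 mm thick, 28 mm tall, tapered. Point: mid-way between the pins, level with the pads' tops, 115 mm above the table; y from pin to pin, z up. The holder's box hangs in the 104 mm gap between the pads; its centre is then 7.5 mm below this point.
- short_holder_mid (a point): Short tongs holder of the same make and heights, loose, upright: flange only 152 mm long, box 46 mm long (y), holes 98 mm apart, so it does not fit the stand. To be left alone. Point: its centre, 62.5 mm above its underside; y along the flange.
There are look-alikes about, which are no part of the job. What is shaped like the part that bears stand_seat but yellow is not meant.

How it is judged:
At the end, for the whole second after the job is handed in: The long holder hangs at rest on the stand, a pin through each end hole: centre within 15 mm of the stand's middle in x and y, height within 5 mm, tilt under 0.1 rad, along the pins within 0.25 rad. The short holder is upright (0.2 rad) within 30 mm of its start (x of long_holder_mid in the frame of stand_seat between -0.015 and 0.015 m and y of long_holder_mid in the frame of stand_seat between -0.015 and 0.015 m and z of long_holder_mid in the frame of stand_seat between -0.0125 and -0.0025 m and angle between the y axis of long_holder_mid and the y axis of stand_seat, either way round below 0.25 rad and angle between long_holder_mid's own z axis and vertical below 0.1 rad and linear speed of long_holder below 0.03 m/s and distance of short_holder_mid from where it was at the start of the episode below 0.03 m and angle between short_holder_mid's own z axis and vertical below 0.2 rad); the robot touches nothing.
It fails at once if the short holder is moved by more than 30 mm (distance of short_holder_mid from where it was at the start of the episode above 0.03 m).
It also fails if it takes over 38 s, if anything falls off the work surface, if the arm or the gripper's body presses on something with over 40 N, if the wrist force passes 120 N, or if a joint passes its speed limit or range.

## Working session

There is one attempt and no reset: what is moved stays moved. The work goes in short steps, Python scripts to look and compute and a tool call to move; the robot and the scene stay as the last step left them, time stands still between calls to the robot, and variables do not carry over. Pictures are saved under pics/ and viewed, and the job is handed in when it is done.

Besides the shell and the picture viewer there is one more tool, called after "Emit:" as name(argument=value, ...) on one line, values as JSON. servo_tool: Moves the arm, as the interface text tells. Its arguments: {"type":"object","properties":{"deltas":{"type":"array","items":{"type":"object","properties":{"claw":{"type":"number"},"dp":{"type":"array","items":{"type":"number"}},"yaw":{"type":"number"}}}},"squeeze":{"type":"number"}},"required":["deltas"]}

```bash
mkdir -p pics; ls
python3 - <<'E'
from rig import robot
import cv2
s=robot.get_state()
for k in ("clock","tool_pos","tcp_rot","grip_width"):print(k,s[k])
for c in("side","top","wrist"):
    im=robot.grab_frame(c);cv2.imwrite(f"pics/{c}0.png",im[:,:,::-1])
for c in("side","top"):
    for t in("long_holder_mid","long_holder_handle","stand_seat","short_holder_mid"):
        print(c,t,robot.place_of(c,t))
print(robot.camera_model("top"),robot.camera_model("side"))
E
```

```text
pics
clock 0.0
tool_pos [0.26242122 0.56664896 0.24153243]
tcp_rot [[-9.07386349e-01  4.20296969e-01 -6.86662812e-04]
 [ 4.20297528e-01  9.07385280e-01 -1.39348197e-03]
 [ 3.73914775e-05 -1.55302920e-03 -9.99998793e-01]]
grip_width 0.9999424612441673
side long_holder_mid [{'centre': [0.5348, -0.2703, 0.0641], 'p': 0.57}]
side long_holder_handle [{'centre': [0.5412, -0.2728, 0.1175], 'p': 0.97}]
side stand_seat [{'centre': [0.5223, 0.3031, 0.1197], 'p': 0.72}, {'centre': [0.3121, 0.342, 0.1166], 'p': 0.67}]
side short_holder_mid [{'centre': [0.5049, 0.0025, 0.0601], 'p': 0.9}]
top long_holder_mid [{'centre': [0.5354, -0.2713, 0.0608], 'p': 0.9}]
top long_holder_handle [{'centre': [0.5243, 0.3002, 0.1158], 'p': 0.59}, {'centre': [0.5339, -0.2727, 0.12], 'p': 0.58}]
top stand_seat [{'centre': [0.5208, 0.3033, 0.1142], 'p': 0.8}]
top short_holder_mid []
{'camera_matrix': array([[454.10860304,   0.        , 251.80476127],
       [  0.        , 454.10860304, 181.7182485 ],
       [  0.        ,   0.        ,   1.        ]]), 'extrinsics': array([[ 0.02006206, -0.9997744 ,  0.00697561,  0.00441801],
       [-0.99905325, -0.02031599, -0.03846899,  0.45129757],
       [ 0.03860203, -0.00619724, -0.99923545,  1.16837108],
       [ 0.        ,  0.        ,  0.        ,  1.        ]])} {'camera_matrix': array([[416.29217828,   0.        , 251.39276594],
       [  0.        , 416.29217828, 194.20102725],
       [  0.        ,   0.        ,   1.        ]]), 'extrinsics': array([[ 0.96289472, -0.26950198, -0.01422786, -0.43423406],
       [-0.1820708 , -0.60979194, -0.77136503,  0.15090126],
       [ 0.19920837,  0.7453338 , -0.63623388,  0.87125792],
       [ 0.        ,  0.        ,  0.        ,  1.        ]])}
```

View pics/top0.png

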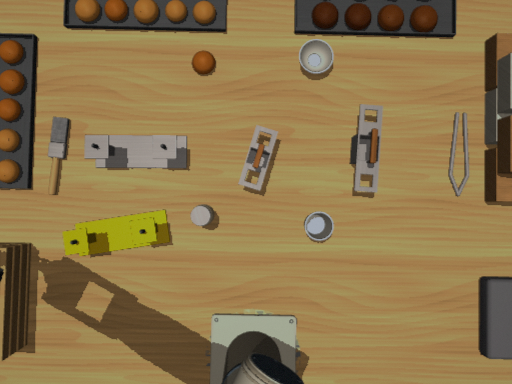

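View pics/side0.png

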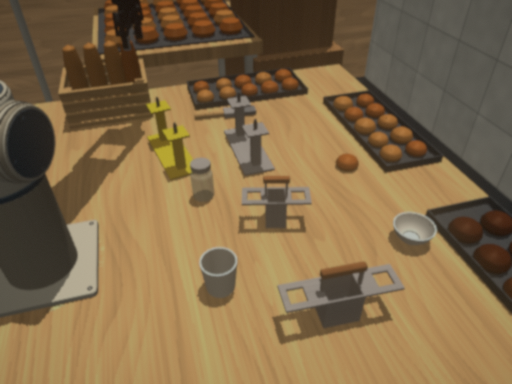

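Candidates: the long holder is at top (368,148) and side (341,290). The short one is at top (258,158) and side (276,200). The steel stand is at top (136,151), and the yellow look-alike stand is at (116,233). I choose the long holder on the right and the grey stand, and check both in close crops.

Run:
```python
import cv2,numpy as np
im=cv2.imread("pics/top0.png")
a=cv2.resize(im[95:205,335:405],None,fx=5,fy=5,interpolation=cv2.INTER_CUBIC)
b=cv2.resize(im[125:180,75:200],None,fx=6,fy=6,interpolation=cv2.INTER_CUBIC)[:, :]
cv2.imwrite("pics/c_long.png",a);cv2.imwrite("pics/c_stand.png",b)
```

```text
(no output)
```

View pics/c_long.png

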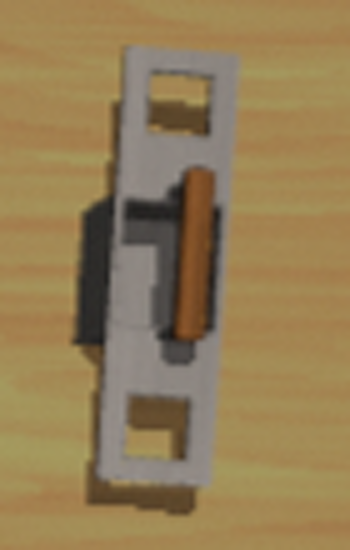

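View pics/c_stand.png

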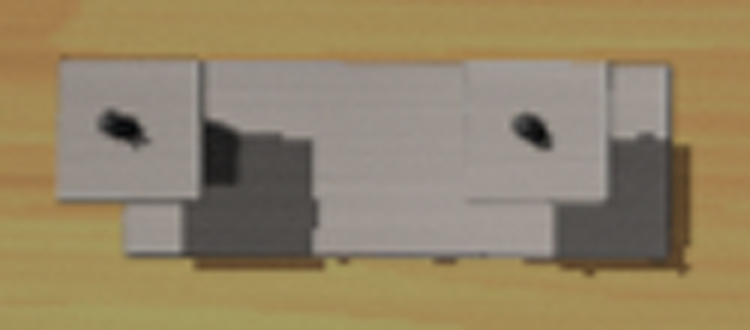

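```bash
cat > h.py <<'E'
import numpy as np
from rig import robot
def bp(cam,px,z):
    m=robot.camera_model(cam);K=m["camera_matrix"];E=m["extrinsics"]
    px=np.atleast_2d(px);d=np.c_[px,np.ones(len(px))]@np.linalg.inv(K).T@E[:3,:3]
    o=-E[:3,:3].T@E[:3,3];t=(z-o[2])/d[:,2]
    return o+d*t[:,None]
E
python3 - <<'E'
from h import *
f=lambda p,s,o:(np.array(p)+.5)/s-.5+o
L=bp("top",f([(125,46),(240,56),(210,487),(97,478)],5,(335,95)),.075)
print(L.round(4),L.mean(0).round(4)); a=L[0]+L[1]-L[2]-L[3];print(np.arctan2(a[1],a[0]),np.linalg.norm(a)/2)
A=bp("top",f([(58,58),(202,60),(200,200),(57,200)],6,(75,125)),.115)
B=bp("top",f([(465,60),(608,62),(607,202),(465,201)],6,(75,125)),.115)
print(A.mean(0),B.mean(0),(A.mean(0)+B.mean(0))/2);a=A.mean(0)-B.mean(0);print(np.linalg.norm(a),np.arctan2(a[1],a[0]))
S=bp("top",[(258,158)],.075);print(S)
E
```

```text
[[ 0.6462 -0.248   0.075 ]
 [ 0.6425 -0.3049  0.075 ]
 [ 0.4296 -0.2921  0.075 ]
 [ 0.4329 -0.2366  0.075 ]] [ 0.5378 -0.2704  0.075 ]
-0.05674555839382341 0.213470365796198
[0.52348459 0.38306936 0.115     ] [0.5261301 0.2232717 0.115    ] [0.52480734 0.30317053 0.115     ]
0.1598195508577237 1.5873501858241903
[[ 5.07026299e-01 -7.11101558e-05  7.50000000e-02]]
```

```bash
cat >> h.py <<'E'
def to(x,y,z,ang=None):
    s=robot.get_state();R=np.array(s["tcp_rot"]);p=np.array(s["tool_pos"])
    d=R.T@(np.array([x,y,z])-p)*100
    a=np.arctan2(R[1,0],R[0,0])
    yaw=0 if ang is None else -((ang-a+np.pi)%(2*np.pi)-np.pi)
    print("t",round(s["clock"],2),"p",p.round(4),"ang",round(a,3),"F",np.round(s["wrist_force"],1),"grip",round(s["grip_width"]*85.4,1),"q1,6",s["joint_pos"][0].round(2),s["joint_pos"][5].round(2),"Rz",R[:,2].round(4))
    print("dp cm",d.round(2),"yaw",round(yaw,3))
E
python3 -c "
from h import *
to(.537,-.271,.22,3.085)"
```

```text
t 0.55 p [0.2627 0.5671 0.2423] ang 2.708 F [ 0.7 -0.5 -0.6] grip 85.5 q1,6 1.12 -0.02 Rz [-0.e+00 -1.e-04 -1.e+00]
dp cm [-60.12 -64.51   2.23] yaw -0.377
```

Emit:
servo_tool(deltas=[{"dp":[-60.1,-64.5,0.5],"yaw":-0.377,"claw":8.5},{"dp":[-60.1,-64.5,0.5],"yaw":-0.377,"claw":8.5},{"dp":[-60.1,-64.5,0.5],"yaw":-0.377,"claw":8.5},{"dp":[-60.1,-64.5,0.5],"yaw":-0.377,"claw":8.5},{"dp":[-60.1,-64.5,0.5],"yaw":-0.377,"claw":8.5},{"dp":[-60.1,-64.5,0.5],"yaw":-0.377,"claw":8.5},{"dp":[-60.1,-64.5,0.5],"yaw":-0.377,"claw":8.5},{"dp":[-60.1,-64.5,0.5],"yaw":-0.377,"claw":8.5}])

```text
clock: 1.22
tool_pos: [0.3665, 0.2487, 0.2407]
tcp_rot: [[-0.998, 0.056, 0.001], [0.056, 0.998, 0.0], [-0.001, 0.0, -1.0]]
wrist_force: [1.1, -0.6, -0.2]
grip_width: 0.995
```

```bash
python3 -c "
from h import *
to(.537,-.271,.235,3.085)"
```

```text
t 1.22 p [0.3665 0.2487 0.2407] ang 3.085 F [ 1.1 -0.6 -0.2] grip 85.0 q1,6 0.57 -0.95 Rz [ 7.e-04  3.e-04 -1.e+00]
dp cm [-19.94 -50.93   0.56] yaw 0.0
```

Emit:
servo_tool(deltas=[{"dp":[-19.9,-50.9,0.5],"yaw":0,"claw":8.5},{"dp":[-19.9,-50.9,0.5],"yaw":0,"claw":8.5},{"dp":[-19.9,-50.9,0.5],"yaw":0,"claw":8.5},{"dp":[-19.9,-50.9,0.5],"yaw":0,"claw":8.5},{"dp":[-19.9,-50.9,0.5],"yaw":0,"claw":8.5},{"dp":[-19.9,-50.9,0.5],"yaw":0,"claw":8.5},{"dp":[-19.9,-50.9,0.5],"yaw":0,"claw":8.5},{"dp":[-19.9,-50.9,0.5],"yaw":0,"claw":8.5}])

```text
clock: 1.88
tool_pos: [0.4701, -0.0686, 0.2379]
tcp_rot: [[-0.998, 0.056, 0.002], [0.056, 0.998, 0.0], [-0.002, 0.0, -1.0]]
wrist_force: [0.9, 0.6, 0.2]
grip_width: 0.996
```

```bash
python3 -c "
from h import *
to(.537,-.271,.22,3.085)"
```

```text
t 1.88 p [ 0.4701 -0.0686  0.2379] ang 3.085 F [0.9 0.6 0.2] grip 85.0 q1,6 -0.17 -1.68 Rz [ 1.6e-03  3.0e-04 -1.0e+00]
dp cm [ -7.82 -19.83   1.79] yaw 0.0
```

Emit:
servo_tool(deltas=[{"dp":[-7.8,-19.8,1.8],"yaw":0,"claw":8.5},{"dp":[-7.8,-19.8,1.8],"yaw":0,"claw":8.5},{"dp":[-7.8,-19.8,1.8],"yaw":0,"claw":8.5},{"dp":[-7.8,-19.8,1.8],"yaw":0,"claw":8.5},{"dp":[-7.8,-19.8,1.8],"yaw":0,"claw":8.5},{"dp":[-7.8,-19.8,1.8],"yaw":0,"claw":8.5},{"dp":[-7.8,-19.8,1.8],"yaw":0,"claw":8.5},{"dp":[-7.8,-19.8,1.8],"yaw":0,"claw":8.5}])

```text
clock: 2.55
tool_pos: [0.5363, -0.2705, 0.2194]
tcp_rot: [[-0.998, 0.058, 0.001], [0.058, 0.998, 0.001], [-0.0, 0.001, -1.0]]
wrist_force: [-0.0, -0.6, -0.4]
grip_width: 0.996
```

Run:
```python
from h import *
import cv2
to(.537,-.271,.11,3.085)
im=robot.grab_frame("wrist");cv2.imwrite("pics/w1.png",im[:,:,::-1])
for t in("long_holder_mid","long_holder_handle"):print(t,robot.place_of("wrist",t))
print(robot.camera_model("wrist"))
```

```text
t 2.55 p [ 0.5363 -0.2705  0.2194] ang 3.084 F [-0.  -0.6 -0.4] grip 85.0 q1,6 -0.49 -2.0 Rz [ 5.0e-04  1.2e-03 -1.0e+00]
dp cm [-0.07 -0.06 10.94] yaw -0.001
long_holder_mid [{'centre': [0.5406, -0.2701, 0.061], 'p': 0.74}]
long_holder_handle [{'centre': [0.535, -0.2726, 0.117], 'p': 0.73}]
{'camera_matrix': array([[320.20738239,   0.        , 258.17484456],
       [  0.        , 320.20738239, 190.9250785 ],
       [  0.        ,   0.        ,   1.        ]]), 'mount': array([[ 3.84069321e-04, -9.64019676e-01, -2.65830618e-01,
         6.74911607e-02],
       [ 9.99999828e-01,  4.88083959e-04, -3.25219439e-04,
         3.72094724e-04],
       [ 4.43265599e-04, -2.65830448e-01,  9.64019697e-01,
        -1.31237516e-01],
       [ 0.00000000e+00,  0.00000000e+00,  0.00000000e+00,
         1.00000000e+00]])}
```

View pics/w1.png

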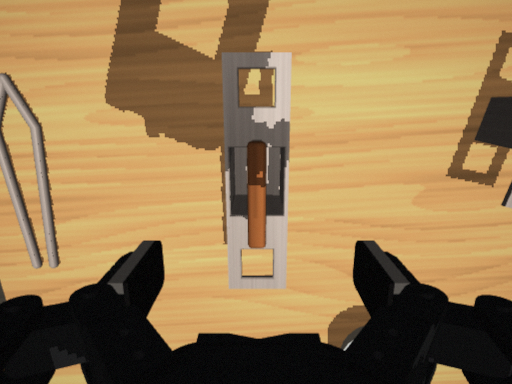

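The wrist view shows the handle running vertically from (257,141) to (257,247), centred between the open fingers. The flange corners are near (222,53), (291,53), (286,289) and (229,289). It is the long holder.

```bash
cat >> h.py <<'E'
def bpw(px,z):
    m=robot.camera_model("wrist");s=robot.get_state();R=np.array(s["tcp_rot"]);p=np.array(s["tool_pos"])
    px=np.atleast_2d(px);d=np.c_[px,np.ones(len(px))]@np.linalg.inv(m["camera_matrix"]).T@m["mount"][:3,:3].T@R.T
    o=p+R@m["mount"][:3,3];t=(z-o[2])/d[:,2]
    return o+d*t[:,None]
E
python3 - <<'E'
from h import *
L=bpw([(222,53),(291,53),(286,289),(229,289)],.075);print(L.round(4),L.mean(0));a=L[0]+L[1]-L[2]-L[3];print(np.arctan2(a[1],a[0]),np.linalg.norm(a)/2)
print(bpw([(257,141),(257,247)],.125).round(4))
c=bpw([(257,141),(257,247)],.12).mean(0);print(c)
E
```

```text
[[ 0.4294 -0.2919  0.075 ]
 [ 0.4324 -0.2368  0.075 ]
 [ 0.6461 -0.2475  0.075 ]
 [ 0.6431 -0.3032  0.075 ]] [ 0.53776617 -0.26983003  0.075     ]
3.089934977040198 0.21394947672834963
[[ 0.4951 -0.2673  0.125 ]
 [ 0.5761 -0.2719  0.125 ]]
[ 0.53707846 -0.26969622  0.12      ]
```

Emit:
servo_tool(deltas=[{"dp":[-0.1,0,2],"yaw":0,"claw":8.5},{"dp":[-0.1,0,4],"yaw":0,"claw":8.5},{"dp":[-0.1,0,6],"yaw":0,"claw":7},{"dp":[-0.1,0,8],"yaw":0,"claw":6},{"dp":[-0.1,0,9.5],"yaw":0,"claw":5},{"dp":[-0.1,0,10.5],"yaw":0,"claw":5},{"dp":[-0.1,0,11],"yaw":0,"claw":4},{"dp":[-0.1,0,11],"yaw":0,"claw":4}])

```text
clock: 3.37
tool_pos: [0.5372, -0.2682, 0.1095]
tcp_rot: [[-0.999, 0.054, -0.0], [0.054, 0.999, 0.001], [0.0, 0.001, -1.0]]
wrist_force: [0.3, -0.1, 0.4]
grip_width: 0.468
```

Emit:
servo_tool(deltas=[{"dp":[0,0,0],"yaw":0,"claw":3},{"dp":[0,0,0],"yaw":0,"claw":2},{"dp":[0,0,0],"yaw":0,"claw":0.5},{"dp":[0,0,0],"yaw":0,"claw":0.5},{"dp":[0,0,0],"yaw":0,"claw":0.5},{"dp":[0,0,0],"yaw":0,"claw":0.5},{"dp":[0,0,0],"yaw":0,"claw":0.5},{"dp":[0,0,0],"yaw":0,"claw":0.5}], squeeze=70)

```text
clock: 4.03
tool_pos: [0.5379, -0.2687, 0.1104]
tcp_rot: [[-0.999, 0.054, 0.002], [0.054, 0.999, 0.0], [-0.002, 0.001, -1.0]]
wrist_force: [-1.1, -2.2, 5.5]
grip_width: 0.151
```

Run:
```python
from h import *
import cv2
to(.5375,-.27,.22,3.085)
im=robot.grab_frame("wrist");cv2.imwrite("pics/w2.png",im[:,:,::-1])
```

```text
t 4.03 p [ 0.5379 -0.2687  0.1104] ang 3.087 F [-1.1 -2.2  5.5] grip 12.9 q1,6 -0.48 -2.0 Rz [ 1.6e-03  5.0e-04 -1.0e+00]
dp cm [ 1.000e-02 -1.200e-01 -1.096e+01] yaw 0.002
```

View pics/w2.png

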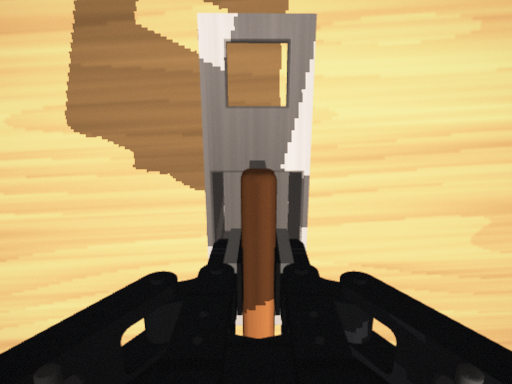

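Wrist view: the handle at (258,250) is between both pads, and the opening is 13 mm, so it is gripped. I lift it next.

Emit:
servo_tool(deltas=[{"dp":[0,0,-1],"yaw":0,"claw":0.5},{"dp":[0,0,-3],"yaw":0,"claw":0.5},{"dp":[0,0,-6],"yaw":0,"claw":0.5},{"dp":[0,0,-9],"yaw":0,"claw":0.5},{"dp":[0,0,-12],"yaw":0,"claw":0.5},{"dp":[0,0,-15],"yaw":0,"claw":0.5},{"dp":[0,0,-17.5],"yaw":0,"claw":0.5},{"dp":[0,0,-19],"yaw":0,"claw":0.5}])

```text
clock: 4.75
tool_pos: [0.5379, -0.2689, 0.3038]
tcp_rot: [[-0.999, 0.054, 0.004], [0.054, 0.999, -0.001], [-0.004, -0.001, -1.0]]
wrist_force: [0.6, 0.6, -2.9]
grip_width: 0.15
```

Run:
```python
from h import *
import cv2
im=robot.grab_frame("wrist");cv2.imwrite("pics/w3.png",im[:,:,::-1])
to(.524,.303,.30,1.587)
```

```text
t 4.8 p [ 0.5389 -0.2694  0.306 ] ang 3.087 F [ 1.1 -1.1 -0.1] grip 12.4 q1,6 -0.48 -2.0 Rz [ 0.0073 -0.0024 -1.    ]
dp cm [ 4.6  57.07  0.46] yaw 1.5
```

View pics/w3.png

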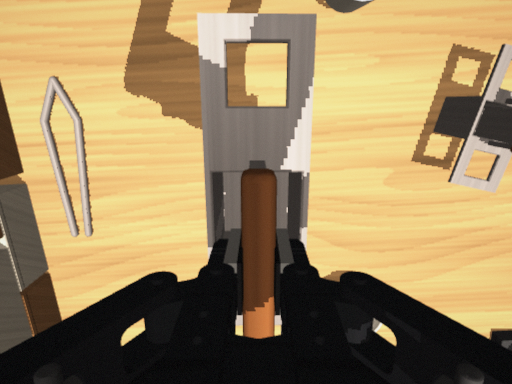

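The holder is off the table and has not shifted in the pads. I carry it toward the stand in smaller steps.

Emit:
servo_tool(deltas=[{"dp":[0.1,1.5,0],"yaw":0.04,"claw":0.5},{"dp":[0.3,4,0],"yaw":0.11,"claw":0.5},{"dp":[0.5,7,0],"yaw":0.19,"claw":0.5},{"dp":[0.8,10,0],"yaw":0.27,"claw":0.5},{"dp":[1.0,13,0],"yaw":0.35,"claw":0.5},{"dp":[1.3,16,0],"yaw":0.43,"claw":0.5},{"dp":[1.5,19,0],"yaw":0.51,"claw":0.5},{"dp":[1.8,22,0],"yaw":0.59,"claw":0.5}])

```text
clock: 5.47
tool_pos: [0.5317, -0.0472, 0.3045]
tcp_rot: [[-0.797, 0.604, 0.005], [0.604, 0.797, -0.002], [-0.005, 0.002, -1.0]]
wrist_force: [0.6, -0.2, -3.2]
grip_width: 0.149
```

```bash
python3 -c "
from h import *
to(.524,.303,.30,1.587)"
```

```text
t 5.47 p [ 0.5317 -0.0472  0.3045] ang 2.493 F [ 0.6 -0.2 -3.2] grip 12.7 q1,6 -0.11 -1.03 Rz [ 0.0053 -0.002  -1.    ]
dp cm [21.77 27.44  0.38] yaw 0.906
```

Emit:
servo_tool(deltas=[{"dp":[1.9,2.4,0],"yaw":0.08,"claw":0.5},{"dp":[3.8,4.8,0],"yaw":0.16,"claw":0.5},{"dp":[5.7,7.2,0],"yaw":0.24,"claw":0.5},{"dp":[7.6,9.6,0],"yaw":0.32,"claw":0.5},{"dp":[9.5,12,0],"yaw":0.4,"claw":0.5},{"dp":[11.4,14.4,0],"yaw":0.48,"claw":0.5},{"dp":[13.3,16.8,0],"yaw":0.56,"claw":0.5},{"dp":[15.2,19.2,0],"yaw":0.64,"claw":0.5}])

```text
clock: 6.13
tool_pos: [0.5254, 0.1989, 0.303]
tcp_rot: [[-0.275, 0.962, 0.003], [0.962, 0.275, -0.003], [-0.003, 0.002, -1.0]]
wrist_force: [0.2, -0.6, -2.6]
grip_width: 0.144
```

```bash
python3 -c "
from h import *
to(.524,.303,.30,1.587)"
```

```text
t 6.13 p [0.5254 0.1989 0.303 ] ang 1.849 F [ 0.2 -0.6 -2.6] grip 12.3 q1,6 0.34 0.07 Rz [ 0.0031 -0.0026 -1.    ]
dp cm [10.05  2.73  0.27] yaw 0.262
```

Emit:
servo_tool(deltas=[{"dp":[2,0.5,0],"yaw":0.05,"claw":0.5},{"dp":[4.5,1.2,0],"yaw":0.12,"claw":0.5},{"dp":[6.5,1.8,0],"yaw":0.18,"claw":0.5},{"dp":[8.5,2.3,0.2],"yaw":0.23,"claw":0.5},{"dp":[10,2.7,0.3],"yaw":0.262,"claw":0.5},{"dp":[10,2.7,0.3],"yaw":0.262,"claw":0.5},{"dp":[10,2.7,0.3],"yaw":0.262,"claw":0.5},{"dp":[10,2.7,0.3],"yaw":0.262,"claw":0.5}])

```text
clock: 6.8
tool_pos: [0.5232, 0.3018, 0.2989]
tcp_rot: [[-0.017, 1.0, 0.001], [1.0, 0.017, -0.004], [-0.004, 0.001, -1.0]]
wrist_force: [1.0, -1.1, -2.8]
grip_width: 0.148
```

Run:
```python
from h import *
import cv2
to(.524,.303,.20,1.587)
for c in("wrist","side","top"):
    im=robot.grab_frame(c);cv2.imwrite(f"pics/{c}4.png",im[:,:,::-1])
for c in("wrist","side","top"):
    for t in("long_holder_mid","stand_seat","long_holder_handle"):print(c,t,robot.place_of(c,t))
```

```text
t 6.8 p [0.5232 0.3018 0.2989] ang 1.588 F [ 1.  -1.1 -2.8] grip 12.6 q1,6 0.51 0.49 Rz [ 0.0015 -0.0038 -1.    ]
dp cm [0.16 0.06 9.89] yaw 0.001
wrist long_holder_mid []
wrist stand_seat []
wrist long_holder_handle [{'centre': [0.523, 0.3008, 0.3038], 'p': 0.61}]
side long_holder_mid [{'centre': [0.5228, 0.3029, 0.2516], 'p': 0.61}]
side stand_seat [{'centre': [0.3095, 0.3439, 0.1172], 'p': 0.85}, {'centre': [0.5229, 0.3027, 0.1183], 'p': 0.57}, {'centre': [0.5042, 0.0002, 0.0596], 'p': 0.5}]
side long_holder_handle [{'centre': [0.524, 0.3, 0.3097], 'p': 0.76}]
top long_holder_mid [{'centre': [0.5216, 0.2997, 0.2482], 'p': 0.76}]
top stand_seat []
top long_holder_handle [{'centre': [0.5224, 0.3041, 0.3061], 'p': 0.84}]
```

View pics/wrist4.png

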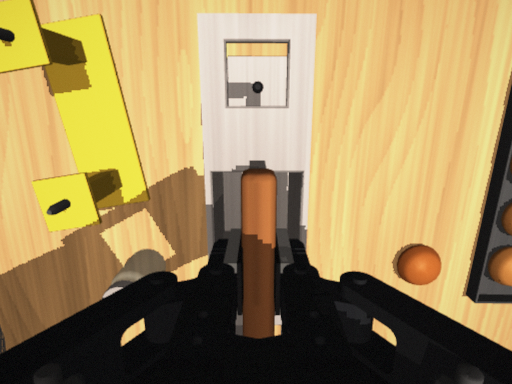

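View pics/side4.png

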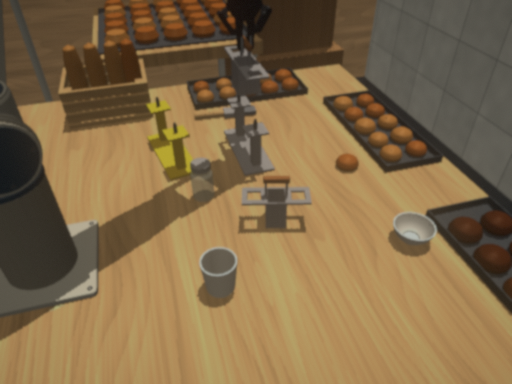

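View pics/top4.png

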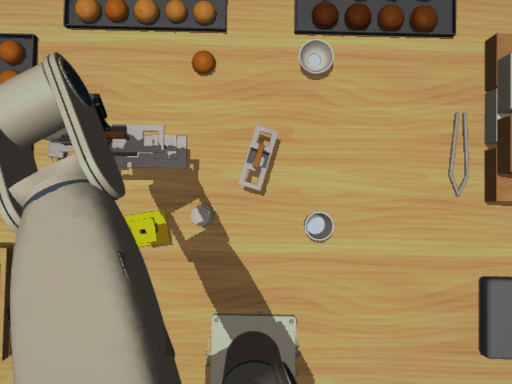

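The wrist view shows the +y pin at (257,87) through the far hole (227–289, 41–106). The pad's outer edge is near row 57.

Run:
```python
from h import *
import cv2
im=cv2.imread("pics/wrist4.png");cv2.imwrite("pics/c4.png",cv2.resize(im[0:180,190:330],None,fx=4,fy=4,interpolation=cv2.INTER_CUBIC)[:600])
print("pin",bpw([(257,87)],.14)); print("pad edge",bpw([(257,57)],.115))
print("hole",bpw([(225,40),(290,40),(289,107),(226,107)],.264).round(4))
s=robot.get_state();print(s["tool_pos"])
```

```text
pin [[0.5218542  0.38245995 0.14      ]]
pad edge [[0.52141644 0.40968371 0.115     ]]
hole [[0.5064 0.3984 0.264 ]
 [0.5374 0.3989 0.264 ]
 [0.5383 0.368  0.264 ]
 [0.5065 0.3674 0.264 ]]
[0.52390088 0.30236695 0.29972815]
```

View pics/c4.png

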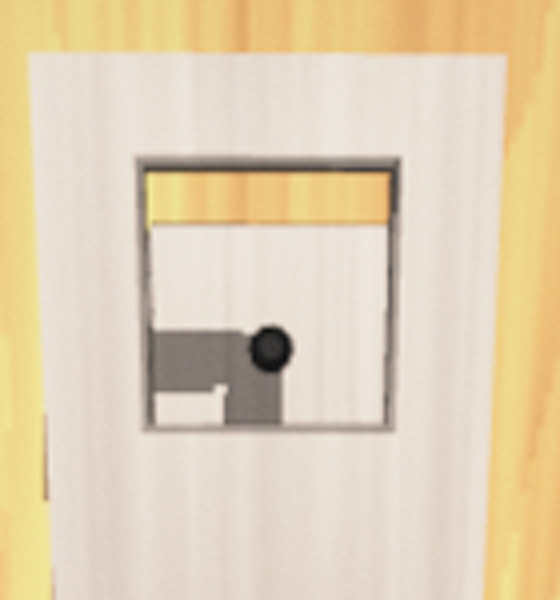

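Emit:
servo_tool(deltas=[{"dp":[0,0,1],"yaw":0,"claw":0.5},{"dp":[0,0,3],"yaw":0,"claw":0.5},{"dp":[0,0,5],"yaw":0,"claw":0.5},{"dp":[0,0,7],"yaw":0,"claw":0.5},{"dp":[0,0,8.5],"yaw":0,"claw":0.5},{"dp":[0,0,9.5],"yaw":0,"claw":0.5},{"dp":[0,0,10],"yaw":0,"claw":0.5},{"dp":[0,0,10],"yaw":0,"claw":0.5}])

```text
clock: 8.07
tool_pos: [0.5237, 0.3018, 0.1984]
tcp_rot: [[-0.016, 1.0, 0.001], [1.0, 0.016, -0.004], [-0.004, 0.001, -1.0]]
wrist_force: [-0.2, 0.2, -3.0]
grip_width: 0.148
```

Run:
```python
from h import *
import cv2
to(.523,.302,.1554,1.587)
ims=[]
im=robot.grab_frame("wrist");cv2.imwrite("pics/w5.png",im[:,:,::-1])
im=robot.grab_frame("side");cv2.imwrite("pics/s5.png",cv2.resize(im[50:200,180:320,::-1],None,fx=4,fy=4,interpolation=cv2.INTER_CUBIC))
```

```text
t 8.07 p [0.5237 0.3018 0.1984] ang 1.587 F [-0.2  0.2 -3. ] grip 12.7 q1,6 0.51 0.49 Rz [ 0.0013 -0.0036 -1.    ]
dp cm [ 0.03 -0.07  4.3 ] yaw 0.0
```

View pics/w5.png

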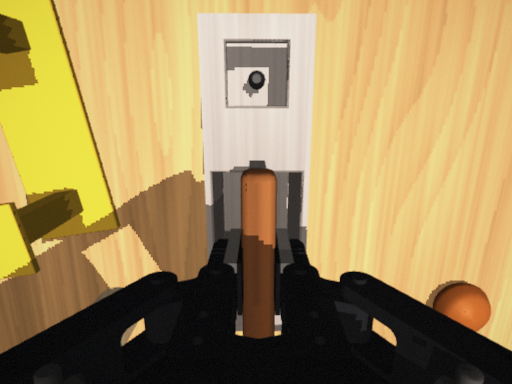

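View pics/s5.png

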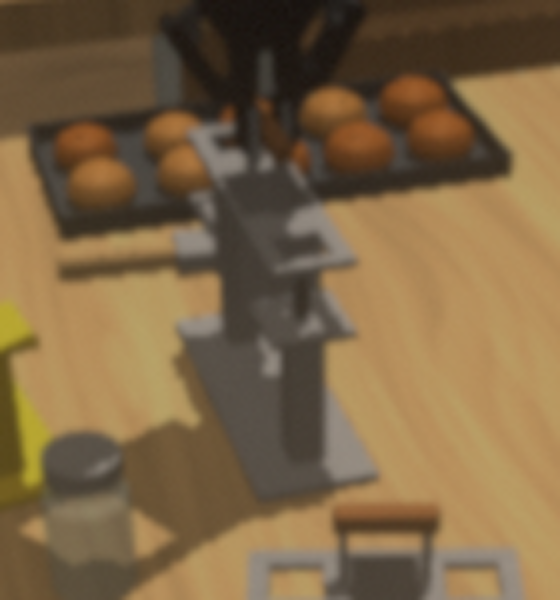

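The pin at (257,78) sits in the middle of the far hole (225–290, 40–107). In the side view the near pin is below the near hole and the box is in the gap. I lower it slowly.

Emit:
servo_tool(deltas=[{"dp":[0,0,0.6],"yaw":0,"claw":0.5},{"dp":[0,0,1.3],"yaw":0,"claw":0.5},{"dp":[0,0,2],"yaw":0,"claw":0.5},{"dp":[0,0,2.6],"yaw":0,"claw":0.5},{"dp":[0,0,3.1],"yaw":0,"claw":0.5},{"dp":[0,0,3.5],"yaw":0,"claw":0.5},{"dp":[0,0,3.7],"yaw":0,"claw":0.5},{"dp":[0,0,3.8],"yaw":0,"claw":0.5}])

```text
clock: 8.83
tool_pos: [0.5246, 0.3022, 0.1617]
tcp_rot: [[-0.016, 1.0, 0.003], [1.0, 0.016, -0.003], [-0.003, 0.003, -1.0]]
wrist_force: [0.1, 0.2, -2.6]
grip_width: 0.151
```

Run:
```python
from h import *
import cv2
to(.523,.302,.1554,1.587)
im=robot.grab_frame("wrist");cv2.imwrite("pics/w6.png",im[:300,100:400,::-1])
im=robot.grab_frame("side");cv2.imwrite("pics/s6.png",cv2.resize(im[50:200,180:320,::-1],None,fx=4,fy=4,interpolation=cv2.INTER_CUBIC))
```

```text
t 8.83 p [0.5246 0.3022 0.1617] ang 1.587 F [ 0.1  0.2 -2.6] grip 12.9 q1,6 0.5 0.49 Rz [ 0.0033 -0.0025 -1.    ]
dp cm [-0.02 -0.16  0.63] yaw 0.0
```

View pics/w6.png

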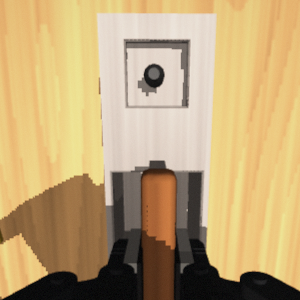

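View pics/s6.png

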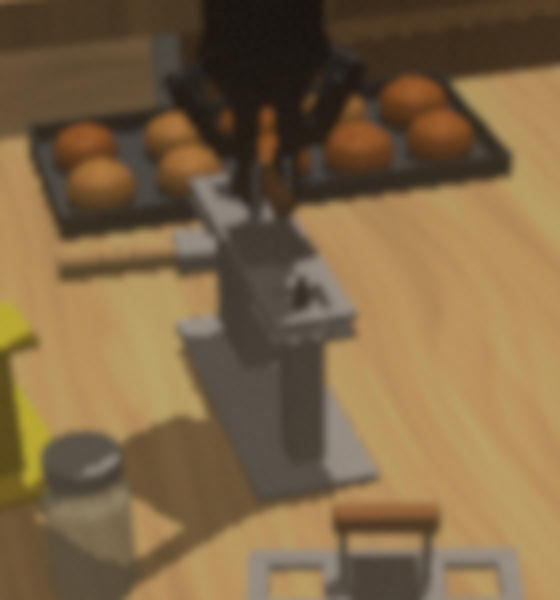

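Both pins are now inside the holes: wrist crop (154,75), side crop (300,290). About 6 mm is left, which I take gently down to contact.

Emit:
servo_tool(deltas=[{"dp":[0,-0.1,0.1],"yaw":0,"claw":0.5},{"dp":[0,-0.1,0.2],"yaw":0,"claw":0.5},{"dp":[0,-0.1,0.3],"yaw":0,"claw":0.5},{"dp":[0,-0.1,0.4],"yaw":0,"claw":0.5},{"dp":[0,-0.1,0.5],"yaw":0,"claw":0.5},{"dp":[0,-0.1,0.58],"yaw":0,"claw":0.5},{"dp":[0,-0.1,0.65],"yaw":0,"claw":0.5},{"dp":[0,-0.1,0.65],"yaw":0,"claw":0.5}])

```text
clock: 9.6
tool_pos: [0.5238, 0.3023, 0.1555]
tcp_rot: [[-0.016, 1.0, 0.004], [1.0, 0.016, -0.002], [-0.002, 0.004, -1.0]]
wrist_force: [-0.6, 0.2, -3.0]
grip_width: 0.149
```

Run:
```python
from h import *
to(.523,.302,.1554,1.587)
print(robot.get_state()["moment"])
```

```text
t 9.6 p [0.5238 0.3023 0.1555] ang 1.587 F [-0.6  0.2 -3. ] grip 12.7 q1,6 0.51 0.49 Rz [ 0.0037 -0.0022 -1.    ]
dp cm [-0.02 -0.08  0.01] yaw 0.0
[ 0.00565619 -0.00210328 -0.03411344]
```

Still no contact (Fz −3.0 N is the holder's weight), so I go a little further.

Emit:
servo_tool(deltas=[{"dp":[0,0,0.05],"yaw":0,"claw":0.5},{"dp":[0,0,0.1],"yaw":0,"claw":0.5},{"dp":[0,0,0.13],"yaw":0,"claw":0.5},{"dp":[0,0,0.16],"yaw":0,"claw":0.5},{"dp":[0,0,0.18],"yaw":0,"claw":0.5},{"dp":[0,0,0.2],"yaw":0,"claw":0.5},{"dp":[0,0,0.2],"yaw":0,"claw":0.5},{"dp":[0,0,0.2],"yaw":0,"claw":0.5}])

```text
clock: 10.27
tool_pos: [0.5237, 0.3023, 0.1552]
tcp_rot: [[-0.016, 1.0, 0.004], [1.0, 0.016, -0.002], [-0.002, 0.004, -1.0]]
wrist_force: [-5.1, -2.9, 12.2]
grip_width: 0.145
```

Run:
```python
from h import *
import cv2
to(.523,.302,.1554,1.587)
im=robot.grab_frame("wrist");cv2.imwrite("pics/w7.png",im[:300,100:400,::-1])
im=robot.grab_frame("side");cv2.imwrite("pics/s7.png",cv2.resize(im[50:200,180:320,::-1],None,fx=4,fy=4,interpolation=cv2.INTER_CUBIC))
```

```text
t 10.27 p [0.5237 0.3023 0.1552] ang 1.587 F [-5.1 -2.9 12.2] grip 12.4 q1,6 0.51 0.49 Rz [ 0.004 -0.002 -1.   ]
dp cm [-0.03 -0.07 -0.02] yaw 0.0
```

View pics/w7.png

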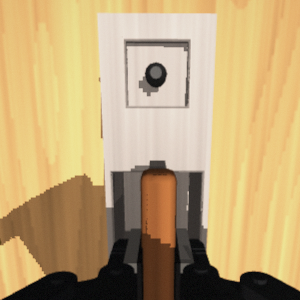

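View pics/s7.png

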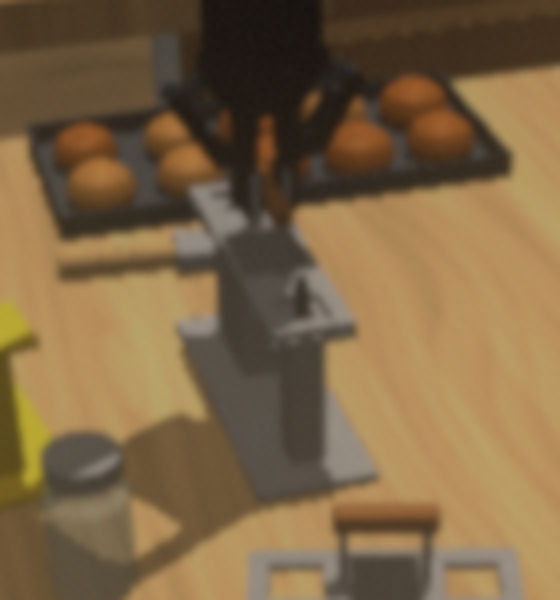

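The flange is down on both pads (Fz +12 N at the expected height) and the pins are centred. I release it and rise.

Emit:
servo_tool(deltas=[{"dp":[0,0,-0.1],"yaw":0,"claw":1.8},{"dp":[0,0,-0.1],"yaw":0,"claw":2.5},{"dp":[0,0,-0.1],"yaw":0,"claw":3.5},{"dp":[0,0,-0.1],"yaw":0,"claw":4.5},{"dp":[0,0,-0.1],"yaw":0,"claw":5.5},{"dp":[0,0,-0.1],"yaw":0,"claw":6},{"dp":[0,0,-0.1],"yaw":0,"claw":6},{"dp":[0,0,-0.1],"yaw":0,"claw":6}], squeeze=20)

```text
clock: 11.03
tool_pos: [0.5237, 0.3023, 0.1561]
tcp_rot: [[-0.016, 1.0, 0.004], [1.0, 0.016, -0.002], [-0.002, 0.004, -1.0]]
wrist_force: [-0.1, 0.5, -0.4]
grip_width: 0.698
```

Emit:
servo_tool(deltas=[{"dp":[0,0,-1],"yaw":0,"claw":6},{"dp":[0,0,-3],"yaw":0,"claw":6},{"dp":[0,0,-5.5],"yaw":0,"claw":6},{"dp":[0,0,-8],"yaw":0,"claw":6},{"dp":[0,0,-10],"yaw":0,"claw":6},{"dp":[0,0,-11.5],"yaw":0,"claw":6},{"dp":[0,0,-12],"yaw":0,"claw":6},{"dp":[0,0,-12],"yaw":0,"claw":6}])

```text
clock: 11.7
tool_pos: [0.5239, 0.3029, 0.2781]
tcp_rot: [[-0.016, 1.0, 0.007], [1.0, 0.016, -0.0], [-0.001, 0.007, -1.0]]
wrist_force: [-0.2, 0.7, -0.7]
grip_width: 0.701
```

Run:
```python
from h import *
import cv2
to(.523,.302,.1554,1.587)
im=robot.grab_frame("wrist");cv2.imwrite("pics/w8.png",im[:,:,::-1])
im=robot.grab_frame("side");cv2.imwrite("pics/s8.png",cv2.resize(im[50:200,180:320,::-1],None,fx=4,fy=4,interpolation=cv2.INTER_CUBIC))
for c in("wrist","side"):
    for t in("long_holder_mid","stand_seat","short_holder_mid"):print(c,t,robot.place_of(c,t))
```

```text
t 11.7 p [0.5239 0.3029 0.2781] ang 1.587 F [-0.2  0.7 -0.7] grip 59.9 q1,6 0.51 0.49 Rz [ 6.8e-03 -5.0e-04 -1.0e+00]
dp cm [-0.08 -0.17 12.27] yaw 0.0
wrist long_holder_mid [{'centre': [0.5253, 0.3066, 0.1063], 'p': 0.58}]
wrist stand_seat []
wrist short_holder_mid []
side long_holder_mid [{'centre': [0.523, 0.3028, 0.1057], 'p': 0.78}]
side stand_seat [{'centre': [0.5233, 0.3029, 0.121], 'p': 0.79}]
side short_holder_mid [{'centre': [0.5083, 0.0011, 0.0627], 'p': 0.69}]
```

View pics/w8.png

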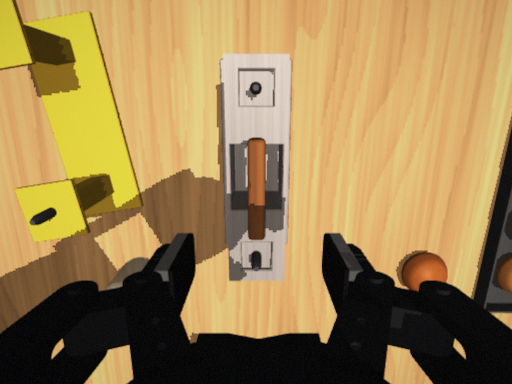

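View pics/s8.png

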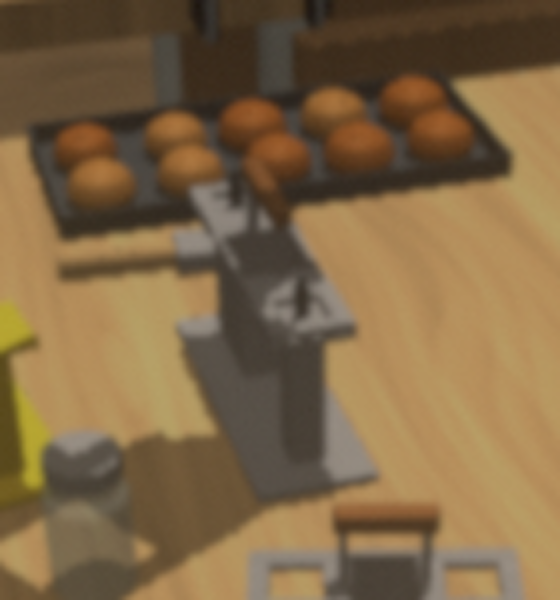

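Both pins stand centred in the holes, at (256,88) and (257,259) in the wrist view. The flange lies flat on the posts, the gripper is clear and the short holder has not moved.

```bash
python3 -c "
from rig import robot
print(robot.job_done())"
```

```text
the job is handed in; nothing more can be done
None
```

I hung the long holder on the grey steel stand, let go, backed off about 12 cm and handed the job in at about 12 s of the 38 s allowed.

- **Fit on the stand:** the last wrist picture shows a pin in the middle of each end hole, with the flange flat on both posts. The flange touched down at the expected height, with about 12 N of contact force.
- **Position:** the side camera's network put the holder's centre at (0.523, 0.303, 0.106) and the stand's middle at (0.523, 0.303). The wrist network was 4 mm off in y, within its accuracy.
- **Height:** both networks put the holder's centre at 0.106, the expected height being 0.1075. The side network put the stand's seat at 0.121, against the known 0.115.
- **Short holder:** it was still standing in place; the network readings before and after differ by about 4 mm, which is within their error.

After letting go, the wrist force was back near zero. No check failed.

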